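# Park the feed-roller sleeves countersunk end first

### The job

The two cleaned roller sleeves on the blue mat go back in the two free lanes of the parking cradle, countersunk bore end on the brass cone like the one already parked. From outside both ends look the same, so slide each sleeve along its V rests onto the cone and feel how far it goes: a countersunk end goes on until it meets the end plate, a square end stops several millimetres short and that sleeve must be turned end for end. Leave all three fully home with the red spring catches up behind them, and do not knock over or push about the bottle, the oiler or the strip magazine at the back.

Things in the scene. Friction and masses are not known exactly. Their poses are not given: they have to be found in the camera images.
- cradle: the parking cradle, fixed to the bench: dark base plate 166x216x10 mm, an aluminium end plate 66 mm high across its +x end, three lanes side by side 76 mm apart. Origin: centre of the underside; +x runs along the lanes to the end plate. White V rests carry a sleeve 27 to 37 mm ahead of its home point and 40 to 50 mm behind it, up to 25 mm to either side; between them is only the base plate, 26 mm below the sleeves' axes. May stand left or right of the mat
- lane_1 (a point): lane on the cradle's +y side, taken by the parked sleeve. Point: where the middle of a sleeve lies when fully home, 36 mm above the bench; x along the lane to the end plate, z up. The plate's face is 55 mm ahead; a brass cone on the lane's axis sticks out of it 16 mm towards the sleeve (30 mm wide at the plate, 13 at the tip). Lay a sleeve down 18 to 25 mm back from here, clear of the cone, then slide it along x
- lane_2 (a point): the same for the middle lane
- lane_3 (a point): the same for the -y side lane
- catch_1 (a joint): red spring catch, 14 mm wide, at the open end of lane 1. 0 = up, 6 mm above the underside of a parked sleeve and 2.5 mm behind its end; 0.006 = pressed down by a sleeve that lies in the lane but is not home. Spring about 0.6 N: the sleeve's weight presses it down; it pops up once the sleeve is home
- catch_2 (a joint): red spring catch, 14 mm wide, at the open end of lane 2. 0 = up, 6 mm above the underside of a parked sleeve and 2.5 mm behind its end; 0.006 = pressed down by a sleeve that lies in the lane but is not home. Spring about 0.6 N: the sleeve's weight presses it down; it pops up once the sleeve is home
- catch_3 (a joint): red spring catch, 14 mm wide, at the open end of lane 3. 0 = up, 6 mm above the underside of a parked sleeve and 2.5 mm behind its end; 0.006 = pressed down by a sleeve that lies in the lane but is not home. Spring about 0.6 N: the sleeve's weight presses it down; it pops up once the sleeve is home
- mat: blue bench mat, 220x280x3 mm, fixed; origin: centre of its underside. The two sleeves start on it, about 135 mm apart, each at any yaw; a pair of black tweezers and an eraser lie at its -x edge
- sleeve_a_mid (a point): aluminium tube, wide black rubber band round its middle, 36 mm outside, 110 mm long, bore 22 mm, about 0.24 kg. Point: middle of the tube, on its axis; x runs along the tube. One bore mouth is countersunk (10 mm deep cone opening to 32 mm), the other square; both ends look alike from outside and the axes do NOT tell which is which: it differs from sleeve to sleeve
- sleeve_b_mid (a point): aluminium tube, wide black rubber band round its middle, 36 mm outside, 110 mm long, bore 22 mm, about 0.24 kg. Point: middle of the tube, on its axis; x runs along the tube. One bore mouth is countersunk (10 mm deep cone opening to 32 mm), the other square; both ends look alike from outside and the axes do NOT tell which is which: it differs from sleeve to sleeve
- sleeve_parked_mid (a point): a like sleeve, already parked the right way round in lane 1 and held by its catch; same point and axes. It stays there
- solvent_bottle: square white bottle, 60x62x118 mm, upright at the back of the bench; origin: centre of its underside. Bystander
- oiler: white needle oiler with a red tip, 36 mm wide, 105 mm high, upright at the back; origin: centre of its underside. Bystander
- magazine_a: white slotted strip magazine, 100x50x62 mm, at the back; origin: centre of its underside. Bystander

How it is judged:
At the end, for the whole second after the job is handed in: the two sleeves lie in lanes 2 and 3 and the parked one still in lane 1, each within 4 mm of its home point (the wrong way round it stops about 8 mm short) and 0.06 rad of the lane; all three catches are up (under 1.5 mm); it stays so with the robot clear (((horizontal distance between sleeve_a_mid and lane_2 below 0.004 m and z of sleeve_a_mid in the frame of lane_2 between -0.004 and 0.004 m and angle between the x axis of sleeve_a_mid and the x axis of lane_2, either way round below 0.06 rad) or (horizontal distance between sleeve_a_mid and lane_3 below 0.004 m and z of sleeve_a_mid in the frame of lane_3 between -0.004 and 0.004 m and angle between the x axis of sleeve_a_mid and the x axis of lane_3, either way round below 0.06 rad)) and ((horizontal distance between sleeve_b_mid and lane_2 below 0.004 m and z of sleeve_b_mid in the frame of lane_2 between -0.004 and 0.004 m and angle between the x axis of sleeve_b_mid and the x axis of lane_2, either way round below 0.06 rad) or (horizontal distance between sleeve_b_mid and lane_3 below 0.004 m and z of sleeve_b_mid in the frame of lane_3 between -0.004 and 0.004 m and angle between the x axis of sleeve_b_mid and the x axis of lane_3, either way round below 0.06 rad)) and horizontal distance between sleeve_parked_mid and lane_1 below 0.004 m and z of sleeve_parked_mid in the frame of lane_1 between -0.004 and 0.004 m and angle between the x axis of sleeve_parked_mid and the x axis of lane_1, either way round below 0.06 rad and value of joint each of catch_1, catch_2, catch_3 below 0.0015 m); the robot touches nothing.
It fails at once if solvent bottle pushed more than 30 mm or tipped (distance of solvent_bottle from where it was at the start of the episode above 0.03 m or angle between solvent_bottle's own z axis and vertical above 0.4 rad).
It fails at once if oiler pushed more than 30 mm or tipped (distance of oiler from where it was at the start of the episode above 0.03 m or angle between oiler's own z axis and vertical above 0.4 rad).
It fails at once if magazine pushed more than 30 mm or tipped (distance of magazine_a from where it was at the start of the episode above 0.03 m or angle between magazine_a's own z axis and vertical above 0.4 rad).
It also fails if it takes over 64 s, if anything falls off the work surface, if the arm or the gripper's body presses on something with over 40 N, if the wrist force passes 120 N, or if a joint passes its speed limit or range.

### The arm

A 6-joint arm with a two-finger parallel gripper is mounted at the origin on the work surface; the furniture and walls round the work are solid. World frame = base frame: x ahead of the robot, y to its left, z up, the work surface at z = 0. Lengths are in m, angles in rad, forces in N, time in s.
With the tool pointing down it reaches from about 0.35 to 0.775 m from the base axis. Payload 5.5 kg.
Tool frame: the origin (TCP) lies midway between the tips of the shut fingers; the grasp point (between the pads) lies 19 mm behind it (arm.tcp_to_grasp is the z of the grasp point in the tool frame, in m); z points along the fingers, x is the direction in which the jaws open and shut, and the axes are right-handed (so a half turn about z gives the same grasp; the last joint's range is limited). The gripper opens to 85 mm and grips with 20 to 120 N. Pads are 22 mm wide; open, the fingers measure 114 mm over their backs; the gripper's body (76 mm by 85 mm) begins 54 mm behind the grasp point. The pads swing forward as they close: fully open they stand 13 mm farther back than shut.
Start: joints at [1.207, 0.313, 0.046, 1.304, 0, 1.431], TCP at [0.128, 0.561, 0.231] pointing down, gripper open.
Joint ranges: [-2.76, 2.76], [-0.86, 1.69], [-1.03, 1.26], [-2.2, 2.34], [-1.47, 1.5], [-3.14, 3.14]. Speed limits (rad/s): [2.57, 2.57, 3.14, 3.14, 3.14, 3.14].

### API

Orientations are given as a 3x3 rotation matrix whose columns are the frame's x, y, z axes.
In Python, from rig import arm, grab_frame, order gives the robot as it stands.
- The arm moves only by the shell command python3 -m jog 'ROWS' [OPENING] [FORCE]. ROWS is JSON, a list of rows, each a list of 6 numbers: the shift along the tool's x, y, z in units of 0.2 m (1.0 is 0.2 m), then the turn, a rotation vector about the tool's x, y, z in units of 90 degrees (1.0 is 90 degrees). In form: [[tx, ty, tz, rx, ry, rz], ...]. A call has 1 to 8 rows; each row is the pose to reach, as a shift and turn from the pose commanded when the call began, along the tool's axes at that moment; what a row does not reach only later rows make up. A row lasts 1/12 s, in which the tool goes at most 41.7 mm and 7.16 degrees, less where a joint would pass 70% of its speed; a pose out of reach is approached as far as the arm can. A call with a number of a shift or a turn outside -1 to 1 is refused whole. A call with a gripper value outside its range is refused whole. OPENING is the opening, from -1 (shut) to 1 (fully open), set as the call begins (- or left out, the last holds). The fingers move at their own pace and stop on an object; FORCE is the grip in N (left out, the last holds). Time passes only in rows, so rows that repeat a pose let the fingers close. It gives the time, the measured TCP pose, the force and the opening at its end, in the units of the state.
- arm.sense(): the state, without advancing time (a new reading comes with each control period).
- grab_frame(name): name is "side" or "top"; returns a dict with "img" (384x512x3 uint8, red, green, blue), "range_z" (384x512 float32, m along the optical axis (not along the pixel's ray), 0 where there is no reading), "fx", "fy", "cx", "cy" (pixels), "view" (4x4, takes a point from world to camera coordinates). Camera axes: x right, y down, z forward; pixel columns grow to the right and rows downward; lengths in m; the calibration is good to about 2 mm. A picture is of the moment at which its call begins.
- order.hand_in(): hands the job in, once; it reports no verdict.
The state is a dict: "t": time; "q": joint angles; "qvel": joint speeds; "joint_torque": joint torques, N m; "tcp_pos": TCP position; "orientation": TCP orientation; "contact_force": force on the tool from outside, world axes, zero at the start; "wrist_torque": the same for the moment, N m; "width": finger opening in m.
Only numpy, scipy, OpenCV 4.12 (cv2) and the standard library are available. Lean on these libraries where they do the work, as an engineer would, in place of code of your own. Each camera call takes 0.05 s, during which the arm holds its last target.

## Working session

There is one attempt and no reset: what is moved stays moved. The work goes in short steps, Python scripts to look and compute and a shell command to move; the robot and the scene stay as the last step left them, time stands still between calls to the robot, and variables do not carry over. Pictures are saved under pics/ and viewed, and the job is handed in when it is done.

```bash
ls; mkdir -p pics
python3 - <<'E'
from rig import arm, grab_frame, order
import cv2,numpy as np
s=arm.sense()
print({k:np.round(v,3) for k,v in s.items()}, arm.tcp_to_grasp)
for n in("top","side"):
    f=grab_frame(n); cv2.imwrite(f"pics/{n}0.png",f["img"][...,::-1]); np.savez(f"/tmp/{n}0.npz",**f)
    print(n,f["fx"],f["fy"],f["cx"],f["cy"],np.round(f["view"],3).tolist())
E
```

```text
pics
{'t': np.float64(0.0), 'q': array([ 1.207,  0.314,  0.045,  1.304, -0.   ,  1.431]), 'qvel': array([-0.   , -0.001,  0.001, -0.002,  0.001, -0.   ]), 'joint_torque': array([-1.0000e-03, -4.8063e+01,  2.9853e+01,  1.9000e-02, -0.0000e+00,
        0.0000e+00]), 'tcp_pos': array([0.127, 0.56 , 0.23 ]), 'orientation': array([[ 0.222,  0.975, -0.001],
       [ 0.975, -0.222, -0.002],
       [-0.002, -0.   , -1.   ]]), 'contact_force': array([-0.844, -1.725, -0.131]), 'wrist_torque': array([0.009, 0.002, 0.008]), 'width': np.float64(0.085)} -0.0187
top 476.94020968363486 476.94020968363486 249.6428782553091 187.03036614330884 [[0.013, -1.0, -0.006, -0.059], [-0.997, -0.013, -0.082, 0.478], [0.082, 0.007, -0.997, 1.357], [0.0, 0.0, 0.0, 1.0]]
side 360.9174536786479 360.9174536786479 257.13117830899904 189.99654386942805 [[-0.999, -0.051, -0.014, 0.479], [-0.003, 0.321, -0.947, 0.087], [0.053, -0.946, -0.321, 0.859], [0.0, 0.0, 0.0, 1.0]]
```

View pics/top0.png

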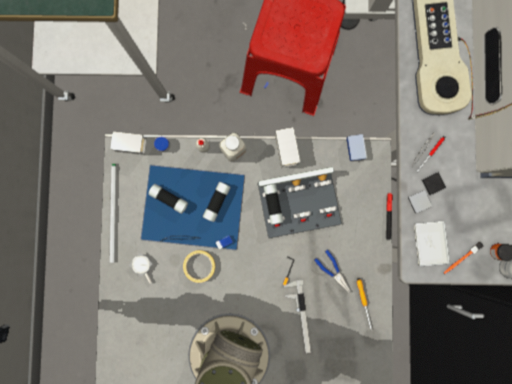

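View pics/side0.png

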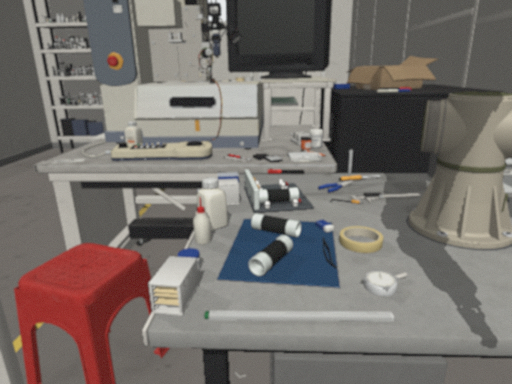

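```bash
cat > h.py <<'E'
import numpy as np,cv2
def load(p): return dict(np.load(p))
def ray(f,u,v,z):
    V=f["view"];R=V[:3,:3];t=V[:3,3];c=-R.T@t
    d=R.T@np.array([(u-f["cx"])/f["fx"],(v-f["cy"])/f["fy"],1.0])
    return c+d*(z-c[2])/d[2]
def px(f,p):
    V=f["view"];c=V[:3,:3]@np.array(p)+V[:3,3]
    return np.array([f["fx"]*c[0]/c[2]+f["cx"],f["fy"]*c[1]/c[2]+f["cy"]])
def cloud(f):
    V=f["view"];z=f["range_z"];v,u=np.mgrid[:384,:512]
    P=np.stack([(u-f["cx"])/f["fx"]*z,(v-f["cy"])/f["fy"]*z,z],-1)
    W=(P-V[:3,3])@V[:3,:3]; W[z==0]=np.nan
    return W
def crop(f,u0,v0,u1,v1,k,name):
    im=f["img"][v0:v1,u0:u1,::-1]; cv2.imwrite(name,cv2.resize(im,None,fx=k,fy=k,interpolation=cv2.INTER_CUBIC))
E
python3 - <<'E'
from h import *
f=load("/tmp/top0.npz"); s=load("/tmp/side0.npz")
crop(f,135,125,345,255,3.7,"pics/t1.png"); crop(s,140,150,350,300,3.7,"pics/s1.png")
W=cloud(f)
print(np.round(W[150:240:10,265:345:8,2],3)); print("mat", W[180:240:10,225:240:5,2].round(3).tolist())
E
```

```text
[[ 0.002  0.003  0.067  0.062  0.061  0.001 -0.004  0.002  0.003 -0.002]
 [-0.004  0.001  0.063  0.064  0.06   0.003  0.002 -0.002 -0.001 -0.002]
 [ 0.005 -0.002 -0.002 -0.003  0.001 -0.    -0.     0.069  0.068 -0.002]
 [ 0.067  0.062  0.068  0.067  0.051  0.011  0.015  0.04   0.008  0.002]
 [ 0.05   0.052  0.007  0.024  0.019  0.01   0.01   0.011  0.009 -0.001]
 [ 0.016  0.057  0.013  0.012  0.011  0.008  0.011  0.016  0.011  0.002]
 [ 0.007  0.053  0.011  0.014  0.009  0.009  0.008  0.03   0.022  0.013]
 [ 0.007  0.055  0.047  0.014  0.011  0.021  0.007  0.015  0.006  0.015]
 [ 0.     0.009  0.007  0.009  0.012  0.014  0.002 -0.001  0.002 -0.   ]]
mat [[0.004, 0.002, 0.002], [0.034, 0.001, 0.004], [0.005, 0.005, 0.004], [0.003, 0.003, 0.004], [0.003, 0.009, 0.01], [0.002, 0.006, 0.001]]
```

View pics/t1.png

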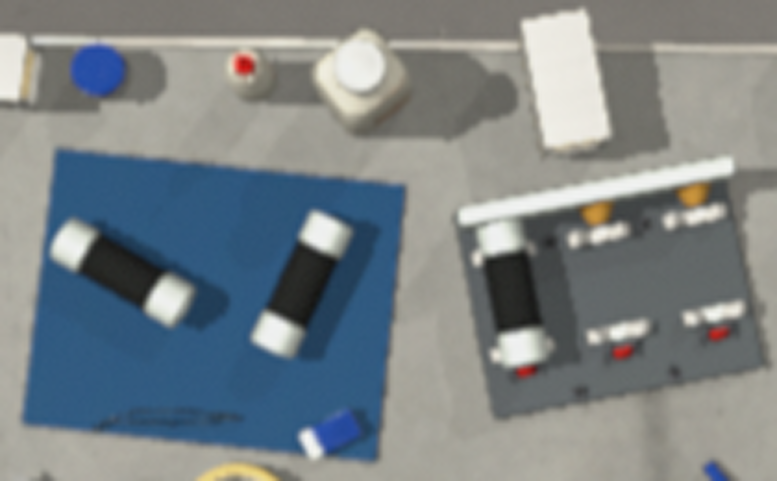

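View pics/s1.png

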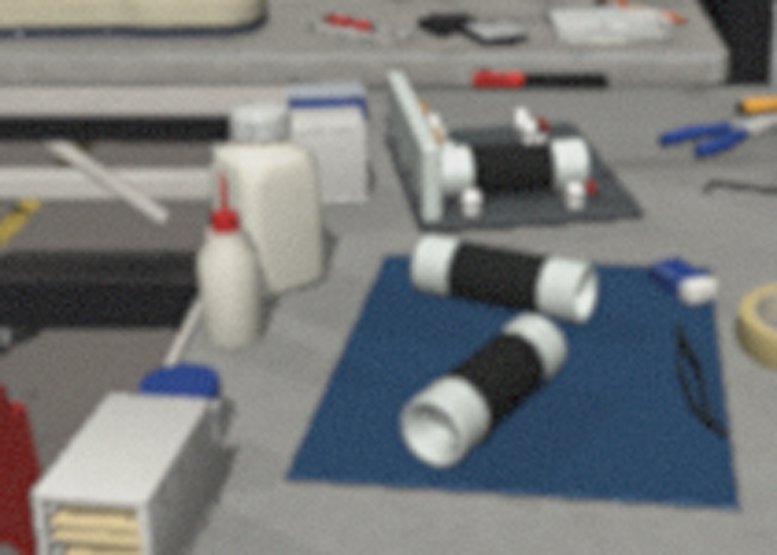

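Run:
```python
from h import *
f=load("/tmp/top0.npz"); im=f["img"].astype(int); g=im.sum(2)/3
sub=np.zeros(g.shape,bool); sub[165:240,255:345]=1
# dark plate
m=((g<100)&sub).astype(np.uint8)
m=cv2.morphologyEx(m,cv2.MORPH_OPEN,np.ones((2,2)))
c=max(cv2.findContours(m,0,1)[0],key=cv2.contourArea)
h=cv2.convexHull(c); r=cv2.minAreaRect(h); print(r); 
B=cv2.boxPoints(r)
for b in B: print(b,ray(f,*b,0.010).round(4))
cv2.imwrite("pics/m1.png",cv2.resize(m[160:245,250:350]*255,None,fx=5,fy=5,interpolation=0))
# end plate top
R,G,Bc=im[...,0],im[...,1],im[...,2]
w=((g>190)&sub).astype(np.uint8); w[188:]=0
n,l,st,ce=cv2.connectedComponentsWithStats(w); 
for i in range(1,n):
  if st[i,4]>40:
    r=cv2.minAreaRect(np.argwhere(l==i)[:,::-1].astype(np.float32)); print("plate",r); 
    for b in cv2.boxPoints(r): print(b,ray(f,*b,0.066).round(4))
red=(R>140)&(G<80)&(Bc<80)&sub
n,l,st,ce=cv2.connectedComponentsWithStats(red.astype(np.uint8))
for i in range(1,n): print("red",st[i,4],ce[i],ray(f,*ce[i],0.022).round(4))
br=(R>120)&(R-Bc>60)&(G>80)&sub
n,l,st,ce=cv2.connectedComponentsWithStats(br.astype(np.uint8))
for i in range(1,n): print("brass",st[i,4],ce[i],ray(f,*ce[i],0.045).round(4))
# sleeves black band
bk=(g<55).astype(np.uint8); bk[:175]=0;bk[235:]=0;bk[:,:140]=0;bk[:,300:]=0
n,l,st,ce=cv2.connectedComponentsWithStats(bk)
for i in range(1,n):
  if st[i,4]>60:
    r=cv2.minAreaRect(np.argwhere(l==i)[:,::-1].astype(np.float32)); print("band",st[i,4],ce[i],r,ray(f,*ce[i],0.036).round(4),ray(f,*ce[i],0.054).round(4))
```

```text
((293.7669677734375, 203.90155029296875), (44.25201416015625, 59.829097747802734), 79.2156982421875)
[260.2407 187.7637] [ 0.478  -0.0839  0.01  ]
[319.01315 176.56894] [ 0.5129 -0.2545  0.01  ]
[327.29324 220.0394 ] [ 0.387  -0.2786  0.01  ]
[268.52078 231.23416] [ 0.3526 -0.1092  0.01  ]
plate ((295.9814758300781, 178.00357055664062), (8.989133834838867, 74.8968734741211), 79.11447143554688)
[258.3581  180.66191] [ 0.4933 -0.0775  0.066 ]
[331.9073  166.51784] [ 0.5357 -0.2827  0.066 ]
[333.60486 175.34523] [ 0.5109 -0.2874  0.066 ]
[260.05566 189.4893 ] [ 0.4686 -0.0826  0.066 ]
red 9 [328.44444444 214.66666667] [ 0.4023 -0.28    0.022 ]
red 10 [302.6 219.5] [ 0.3875 -0.206   0.022 ]
red 6 [276.16666667 224.83333333] [ 0.3712 -0.1305  0.022 ]
brass 34 [322.05882353 177.26470588] [ 0.5073 -0.2582  0.045 ]
brass 33 [295.78787879 182.3030303 ] [ 0.492  -0.1839  0.045 ]
brass 1 [275. 224.] [ 0.3734 -0.1261  0.045 ]
band 252 [167.51984127 197.23809524] ((167.9384765625, 197.60768127441406), (20.34169578552246, 13.023646354675293), 29.744882583618164) [0.4454 0.1804 0.036 ] [0.4443 0.1772 0.054 ]
band 248 [216.5766129  201.70967742] ((216.44161987304688, 201.83941650390625), (12.746976852416992, 19.754793167114258), 25.016895294189453) [0.4345 0.0403 0.036 ] [0.4336 0.0389 0.054 ]
band 240 [273.24166667 203.2875    ] ((273.173095703125, 203.3654022216797), (19.611610412597656, 12.355315208435059), 78.69007110595703) [ 0.4321 -0.121   0.036 ] [ 0.4312 -0.1202  0.054 ]
```

View pics/m1.png

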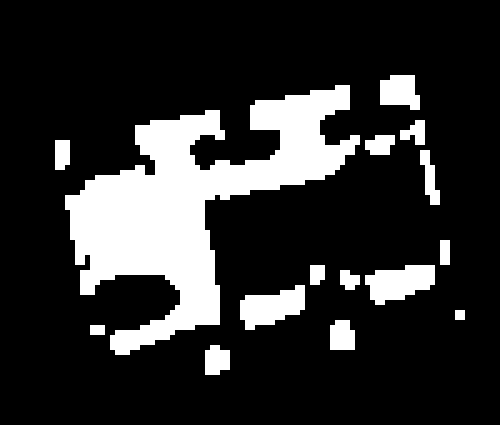

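Run:
```python
from h import *
s=load("/tmp/side0.npz"); f=load("/tmp/top0.npz")
a=s["img"][205:280,245:305,::-1]
cv2.imwrite("pics/s2.png",cv2.resize(a,None,fx=8,fy=8,interpolation=cv2.INTER_CUBIC))
# sleeve silhouettes: non-blue on mat with height
for nm,(u0,u1,v0,v1) in dict(L=(145,192,180,217),R=(198,234,178,226)).items():
    im=f["img"][v0:v1,u0:u1].astype(int)
    m=((im[...,0]>150)|(im.max(2)<58)).astype(np.uint8)
    n,l,st,ce=cv2.connectedComponentsWithStats(m); i=1+np.argmax(st[1:,4])
    pts=np.argwhere(l==i)[:,::-1].astype(np.float32)+[u0,v0]
    r=cv2.minAreaRect(pts.astype(np.float32)); print(nm,r,ce[i]+[u0,v0])
    bx=cv2.boxPoints(r); w=np.array([ray(f,*b,0.023) for b in bx])
    print(w.round(4).tolist(),w.mean(0).round(4))
    e=[w[1]-w[0],w[2]-w[1]]; 
    for q in e: print(np.linalg.norm(q).round(4), np.arctan2(q[1],q[0]).round(3))
    print("centroid",ray(f,*(ce[i]+[u0,v0]),0.024).round(4))
```

```text
L ((171.48764038085938, 200.02023315429688), (29.011581420898438, 11.945945739746094), 31.429563522338867) [171.05279503 199.88509317]
[[0.4448, 0.2159, 0.023], [0.4745, 0.1988, 0.023], [0.4318, 0.1263, 0.023], [0.4023, 0.1435, 0.023]] [0.4383 0.1711 0.023 ]
0.0342 -0.523
0.0841 -2.103
centroid [0.4386 0.1722 0.024 ]
R ((216.3574676513672, 201.44989013671875), (12.313687324523926, 38.94328689575195), 25.709951400756836) [215.88997555 201.44743276]
[[0.3927, 0.0812, 0.023], [0.4943, 0.0347, 0.023], [0.4793, 0.0024, 0.023], [0.3778, 0.0491, 0.023]] [0.436  0.0419 0.023 ]
0.1118 -0.43
0.0356 -2.007
centroid [0.4358 0.0432 0.024 ]
```

View pics/s2.png

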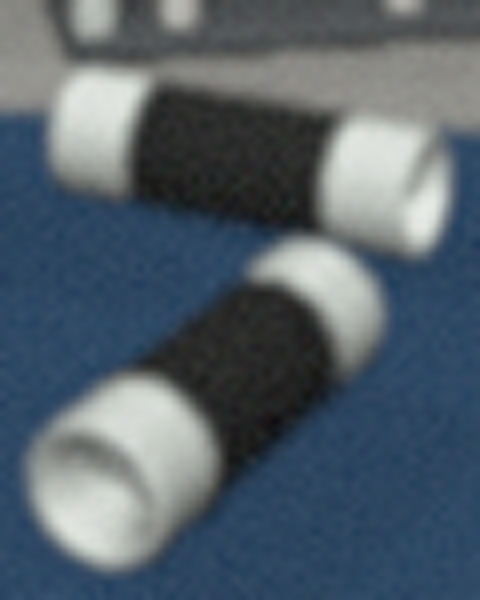

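Run:
```python
from h import *
f=load("/tmp/top0.npz");W=cloud(f)
im=f["img"].astype(int)
for nm,(u0,u1,v0,v1),zz in (("L",(140,192,178,217),.021),("R",(198,234,178,226),.021),("P",(262,286,183,226),.036)):
    sel=np.zeros((384,512),bool); sel[v0:v1,u0:u1]=1
    sat=im.max(2)-im.min(2)
    m=sel&(((im.min(2)>110))|((im.max(2)<60)&(sat<25)))&(W[...,2]>zz-.008)
    m=cv2.morphologyEx(m.astype(np.uint8),cv2.MORPH_OPEN,np.ones((3,3)))
    n,l,st,ce=cv2.connectedComponentsWithStats(m); i=1+np.argmax(st[1:,4]); mm=l==i
    pts=np.argwhere(mm)[:,::-1].astype(np.float32)
    r=cv2.minAreaRect(pts); print(nm,r,ce[i])
    c=ray(f,*r[0],zz); print(" rect c",c.round(4)," cent",ray(f,*ce[i],zz).round(4))
    bx=np.array([ray(f,*b,zz) for b in cv2.boxPoints(r)])
    e=[bx[1]-bx[0],bx[2]-bx[1]]; q=max(e,key=np.linalg.norm); print(" len",[np.linalg.norm(x).round(4) for x in e],"ang",np.degrees(np.arctan2(q[1],q[0])).round(2))
    P=W[mm&np.isfinite(W[...,2])][:,:2]; w=W[mm&np.isfinite(W[...,2])][:,2]
    vx=cv2.fitLine(np.array([ray(f,*p,zz)[:2] for p in pts],np.float32),cv2.DIST_L2,0,.01,.01).ravel(); print(" fit ang",np.degrees(np.arctan2(vx[1],vx[0])).round(2))
    print(" cloud mean",P.mean(0).round(4),"ztop",np.percentile(w,90).round(3))
    b=mm&(im.max(2)<75); cb=np.argwhere(b)[:,::-1].mean(0); print(" band",cb,b.sum(),ray(f,*cb,zz).round(4))
```

```text
L ((167.22537231445312, 198.2564697265625), (39.08598709106445, 12.452811241149902), 30.256441116333008) [167.66109785 198.21718377]
 rect c [0.4433 0.1838 0.021 ]  cent [0.4435 0.1826 0.021 ]
 len [np.float64(0.0358), np.float64(0.1136)] ang -119.34
 fit ang 60.44
 cloud mean [0.4426 0.1798] ztop 0.042
 band [167.24761905 197.64761905] 210 [0.4451 0.1838 0.021 ]
R ((215.92652893066406, 201.94471740722656), (11.864043235778809, 38.54912567138672), 25.641006469726562) [216.14111922 201.57177616]
 rect c [0.4345 0.0433 0.021 ]  cent [0.4356 0.0427 0.021 ]
 len [np.float64(0.1108), np.float64(0.0343)] ang -24.54
 fit ang -24.01
 cloud mean [0.4348 0.0414] ztop 0.042
 band [216.28899083 201.59174312] 218 [0.4356 0.0423 0.021 ]
P ((272.3391418457031, 202.31858825683594), (42.13447570800781, 12.891300201416016), 77.79953002929688) [272.59166667 202.66458333]
 rect c [ 0.4348 -0.1184  0.036 ]  cent [ 0.4339 -0.1191  0.036 ]
 len [np.float64(0.0368), np.float64(0.1198)] ang -167.32
 fit ang 13.18
 cloud mean [ 0.4331 -0.1184] ztop 0.058
 band [273.00431034 203.45258621] 232 [ 0.4316 -0.1203  0.036 ]
```

```bash
cat >> h.py <<'E'
def plan(x,y,z,yaw):
    from rig import arm
    from scipy.spatial.transform import Rotation as Ro
    s=arm.sense();R=np.array(s["orientation"]);a=np.radians(yaw)
    T=np.array([[np.cos(a),np.sin(a),0],[np.sin(a),-np.cos(a),0],[0,0,-1.]])
    d=R.T@(np.array([x,y,z])-s["tcp_pos"])/0.2
    r=Ro.from_matrix(R.T@T).as_rotvec()/(np.pi/2)
    print("t",round(float(s["t"]),2),"row",np.round(np.r_[d,r],3).tolist(),"w",round(float(s["width"]),4),"rows>=",max(np.linalg.norm(d)*.2/.0417,np.linalg.norm(r)*90/7.16).round(1), "F",np.round(s["contact_force"],1), "q6",round(float(s["q"][5]),2))
E
python3 -c "
from h import *
plan(.435,.0427,.12,65.6)"
```

```text
t 0.1 row [-2.181, 2.074, 0.556, -0.0, 0.001, 0.129] w 0.0854 rows>= 14.7 F [ 0.  -0.3 -0.3] q6 1.43
```

```bash
python3 -m jog '[[-1,0.95,0.2,0,0,0],[-1,0.95,0.2,0,0,0],[-1,0.95,0.2,0,0,0],[-1,0.95,0.2,0,0,0],[-1,0.95,0.2,0,0,0],[-1,0.95,0.2,0,0,0],[-1,0.95,0.2,0,0,0]]' 0.3 40; python3 -m jog '[[-1,0.95,0.2,0,0,0.129],[-1,0.95,0.2,0,0,0.129],[-1,0.95,0.2,0,0,0.129],[-1,0.95,0.2,0,0,0.129],[-1,0.95,0.2,0,0,0.129],[-1,0.95,0.2,0,0,0.129],[-1,0.95,0.2,0,0,0.129]]'; python3 -c "
from h import *
plan(.435,.0427,.12,65.6)"
```

```text
t: 0.68
tcp_pos: [0.2688, 0.3206, 0.1905]
orientation: [[0.223, 0.975, -0.001], [0.975, -0.223, -0.001], [-0.001, -0.0, -1.0]]
contact_force: [0.3, -0.4, 0.1]
width: 0.0554
t: 1.27
tcp_pos: [0.4104, 0.0834, 0.1508]
orientation: [[0.416, 0.91, 0.0], [0.91, -0.416, -0.001], [-0.0, 0.001, -1.0]]
contact_force: [1.0, 0.6, 0.3]
width: 0.0554
t 1.27 row [-0.134, 0.196, 0.154, 0.0, 0.0, -0.002] w 0.0554 rows>= 1.4 F [1.  0.6 0.3] q6 0.44
```

```bash
python3 -m jog '[[-0.134,0.196,0.154,0,0,0],[-0.134,0.196,0.154,0,0,0],[-0.134,0.196,0.154,0,0,0],[-0.134,0.196,0.154,0,0,0]]'; python3 -c "
from h import *
plan(.435,.0427,.007,65.6)
from rig import grab_frame
f=grab_frame('side');crop(f,180,120,340,300,3.3,'pics/s3.png')"
```

```text
t: 1.6
tcp_pos: [0.4329, 0.0456, 0.1197]
orientation: [[0.415, 0.91, -0.003], [0.91, -0.415, 0.001], [-0.0, -0.003, -1.0]]
contact_force: [-0.6, 0.3, -0.2]
width: 0.0551
t 1.6 row [-0.009, 0.017, 0.563, -0.002, 0.0, -0.002] w 0.0551 rows>= 2.7 F [-0.6  0.3 -0.2] q6 0.35
```

View pics/s3.png

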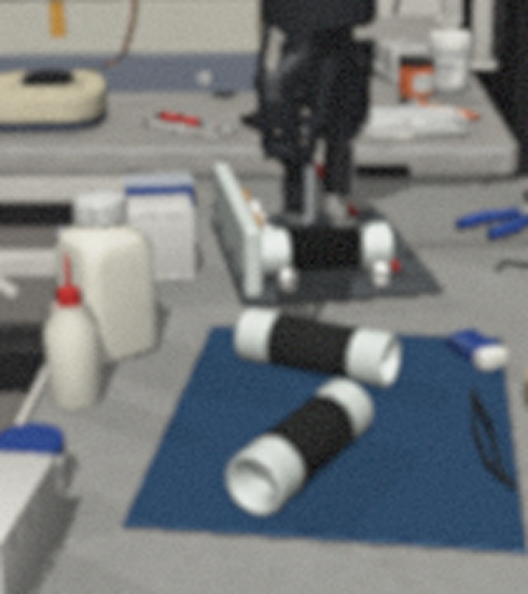

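The side view shows the open fingers at about (315,190) in the crop, directly over the far sleeve at (318,345). I'm descending now.

```bash
python3 -m jog '[[-0.009,0.017,0.2,0,0,0],[-0.009,0.017,0.4,0,0,0],[-0.009,0.017,0.5,0,0,0],[-0.009,0.017,0.565,0,0,0],[-0.009,0.017,0.565,0,0,0],[-0.009,0.017,0.565,0,0,0]]'; python3 -c "
from h import *
plan(.435,.0427,.007,65.6)"
```

```text
t: 2.15
tcp_pos: [0.4356, 0.044, 0.0078]
orientation: [[0.412, 0.911, -0.001], [0.911, -0.412, 0.0], [-0.0, -0.001, -1.0]]
contact_force: [0.1, 0.4, 0.5]
width: 0.0556
t 2.15 row [-0.007, -0.0, 0.004, -0.001, 0.0, 0.001] w 0.0556 rows>= 0.0 F [0.1 0.4 0.5] q6 0.34
```

```bash
python3 -m jog '[[0,0,0,0,0,0],[0,0,0,0,0,0],[0,0,0,0,0,0],[0,0,0,0,0,0],[0,0,0,0,0,0]]' -1 40;  python3 -m jog '[[0,0,-0.15,0,0,0],[0,0,-0.35,0,0,0],[0,0,-0.45,0,0,0],[0,0,-0.45,0,0,0],[0,0,-0.45,0,0,0]]';python3 -c "
from h import *
n=np.array([.979,.204]);h2=np.array([.447,-.1937])
p=h2-.021*n
print(p);plan(p[0],p[1],.12,101.7)"
```

```text
t: 2.57
tcp_pos: [0.4375, 0.043, 0.0092]
orientation: [[0.413, 0.911, 0.003], [0.911, -0.413, 0.001], [0.002, 0.002, -1.0]]
contact_force: [-1.2, 1.3, 7.2]
width: 0.0349
t: 2.98
tcp_pos: [0.4378, 0.0426, 0.099]
orientation: [[0.414, 0.91, 0.004], [0.91, -0.414, -0.0], [0.002, 0.004, -1.0]]
contact_force: [-0.5, 1.4, -3.5]
width: 0.035
[ 0.426441 -0.197984]
t 2.98 row [-1.119, 0.447, -0.105, 0.003, -0.0, -0.401] w 0.035 rows>= 5.8 F [-0.5  1.4 -3.5] q6 0.34
```

```bash
python3 -m jog '[[-1,0.4,-0.105,0,0,-0.4],[-1,0.4,-0.105,0,0,-0.4],[-1,0.4,-0.105,0,0,-0.4],[-1,0.4,-0.105,0,0,-0.4],[-1,0.4,-0.105,0,0,-0.4],[-1,0.4,-0.105,0,0,-0.4],[-1,0.4,-0.105,0,0,-0.4]]'; python3 -c "
from h import *
plan(.4264,-.198,.12,101.7)"
```

```text
t: 3.57
tcp_pos: [0.4266, -0.179, 0.1178]
orientation: [[-0.199, 0.98, 0.001], [0.98, 0.199, -0.004], [-0.004, -0.0, -1.0]]
contact_force: [1.8, -0.6, -3.0]
width: 0.0348
t 3.57 row [-0.093, -0.02, -0.01, -0.0, 0.002, -0.003] w 0.0348 rows>= 0.5 F [ 1.8 -0.6 -3. ] q6 -0.77
```

```bash
python3 -m jog '[[-0.093,-0.02,0.2,0,0,-0.003],[-0.093,-0.02,0.2,0,0,-0.003],[-0.093,-0.02,0.2,0,0,-0.003],[-0.093,-0.02,0.2,0,0,-0.003],[-0.093,-0.02,0.2,0,0,-0.003]]'; python3 -c "
from h import *
plan(.4264,-.198,.024,101.7)
from rig import grab_frame
f=grab_frame('side');crop(f,200,110,360,230,4.5,'pics/s4.png');np.savez('/tmp/s4.npz',**f)
f=grab_frame('top');crop(f,240,130,370,250,5,'pics/t4.png');np.savez('/tmp/t4.npz',**f)"
```

```text
t: 3.98
tcp_pos: [0.4263, -0.1907, 0.0786]
orientation: [[-0.206, 0.979, -0.0], [0.979, 0.206, 0.001], [0.001, -0.0, -1.0]]
contact_force: [0.6, -0.1, -2.4]
width: 0.0347
t 3.98 row [-0.036, -0.007, 0.273, -0.0, -0.0, 0.002] w 0.0347 rows>= 1.3 F [ 0.6 -0.1 -2.4] q6 -0.8
```

View pics/s4.png

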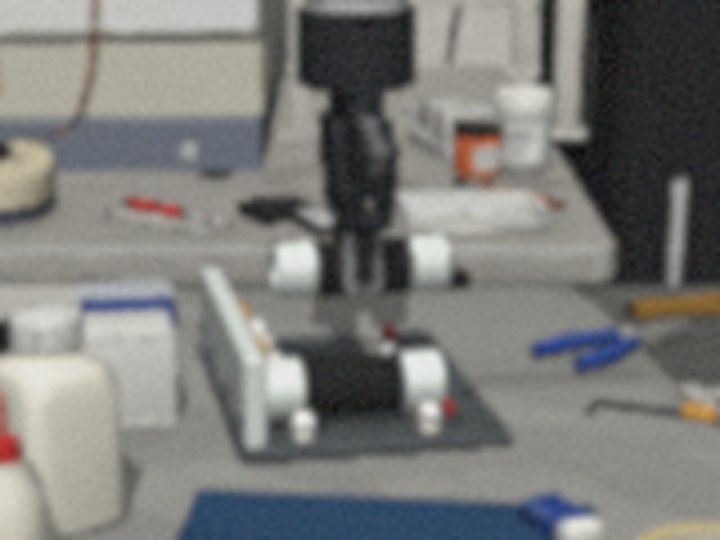

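View pics/t4.png

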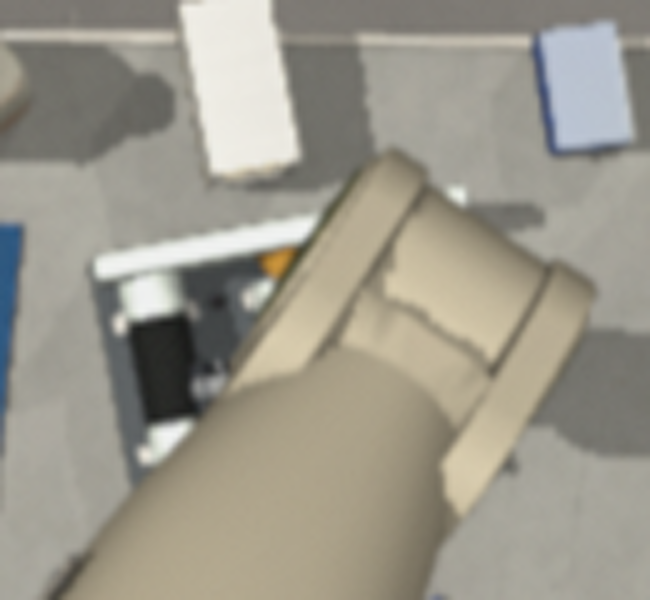

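```bash
python3 -m jog '[[-0.02,-0.007,0,0,0,0.002],[-0.036,-0.007,0.1,0,0,0.002],[-0.036,-0.007,0.18,0,0,0.002],[-0.036,-0.007,0.2,0,0,0.002],[-0.036,-0.007,0.2,0,0,0.002]]'; python3 -c "
from h import *
plan(.4264,-.198,.024,101.7)"
```

```text
t: 4.5
tcp_pos: [0.4256, -0.1982, 0.0378]
orientation: [[-0.202, 0.979, -0.002], [0.979, 0.202, 0.001], [0.002, -0.001, -1.0]]
contact_force: [0.4, 0.1, -1.6]
width: 0.0349
t 4.5 row [-0.0, 0.004, 0.069, -0.001, -0.001, -0.0] w 0.0349 rows>= 0.3 F [ 0.4  0.1 -1.6] q6 -0.81
```

```bash
python3 -m jog '[[0,0.004,0.025,0,0,0],[0,0.004,0.05,0,0,0],[0,0.004,0.06,0,0,0],[0,0.004,0.06,0,0,0]]'; python3 -c "
from h import *
plan(.4264,-.198,.024,101.7)"
```

```text
t: 4.83
tcp_pos: [0.4273, -0.1987, 0.0265]
orientation: [[-0.202, 0.979, 0.0], [0.979, 0.202, -0.0], [-0.0, 0.0, -1.0]]
contact_force: [0.7, -0.8, -2.5]
width: 0.035
t 4.83 row [0.004, -0.004, 0.012, 0.0, 0.0, -0.0] w 0.035 rows>= 0.1 F [ 0.7 -0.8 -2.5] q6 -0.81
```

```bash
for i in 1 2 3; do python3 -m jog '[[0,0,0.005,0,0,0],[0,0,0.008,0,0,0],[0,0,0.008,0,0,0]]' | egrep 'tcp|force'; done
```

```text
tcp_pos: [0.4273, -0.1987, 0.0254]
contact_force: [0.1, 1.9, 1.5]
tcp_pos: [0.4274, -0.1988, 0.0251]
contact_force: [-6.0, 3.5, 17.5]
tcp_pos: [0.4274, -0.1988, 0.025]
contact_force: [-9.0, 6.6, 30.5]
```

```bash
python3 -m jog '[[0,0,-0.012,0,0,0],[0,0,-0.012,0,0,0],[0,0,-0.012,0,0,0],[0,0,-0.012,0,0,0]]' 0.2; python3 -m jog '[[0,0,0,0,0,0],[0,0,0,0,0,0],[0,0,0,0,0,0],[0,0,0,0,0,0]]' -1 30;  python3 -c "
from h import *
from rig import grab_frame
f=grab_frame('side');crop(f,200,110,360,230,4.5,'pics/s5.png');np.savez('/tmp/s5.npz',**f)"
```

```text
t: 5.92
tcp_pos: [0.4273, -0.1988, 0.0239]
orientation: [[-0.202, 0.979, 0.0], [0.979, 0.202, -0.0], [-0.0, 0.0, -1.0]]
contact_force: [0.6, -0.2, 1.4]
width: 0.051
t: 6.25
tcp_pos: [0.4269, -0.1978, 0.0239]
orientation: [[-0.202, 0.979, -0.0], [0.979, 0.202, 0.002], [0.002, 0.0, -1.0]]
contact_force: [0.1, 3.0, 4.1]
width: 0.0353
```

View pics/s5.png

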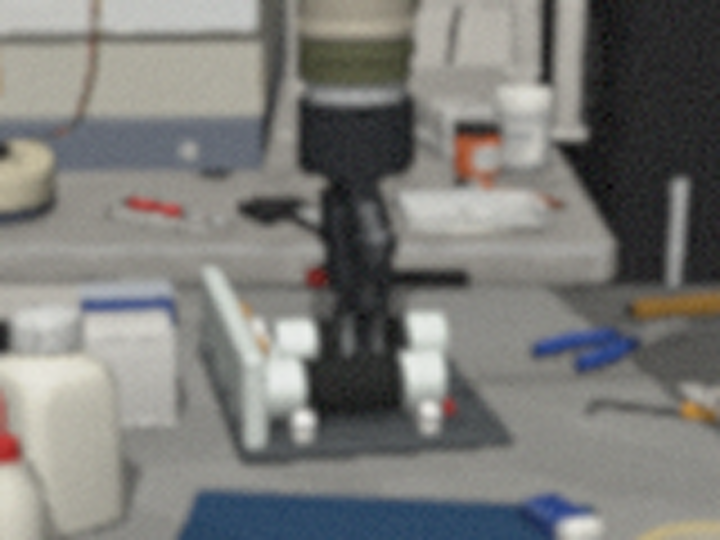

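```bash
python3 -m jog '[[0.003,0.015,0,0,0,0],[0.003,0.03,0,0,0,0],[0.003,0.045,0,0,0,0],[0.003,0.045,0,0,0,0]]' | egrep 'tcp|force'; for i in 1 2 3 4; do python3 -m jog '[[0,0.005,0,0,0,0],[0,0.01,0,0,0,0],[0,0.01,0,0,0,0]]' | egrep 'tcp|force'; done
```

```text
tcp_pos: [0.4318, -0.1967, 0.0238]
contact_force: [-13.7, -2.3, 12.3]
tcp_pos: [0.4331, -0.1963, 0.0237]
contact_force: [-15.1, -2.6, 13.6]
tcp_pos: [0.4351, -0.196, 0.0238]
contact_force: [-14.7, -2.0, 13.4]
tcp_pos: [0.437, -0.1956, 0.0238]
contact_force: [-15.1, -2.3, 14.2]
tcp_pos: [0.439, -0.1952, 0.0237]
contact_force: [-15.3, -1.7, 13.9]
```

```bash
python3 -c "
from h import *
from rig import grab_frame
f=grab_frame('side');crop(f,200,110,360,230,4.5,'pics/s6.png');np.savez('/tmp/s6.npz',**f)"
```

```text
(no output)
```

View pics/s6.png

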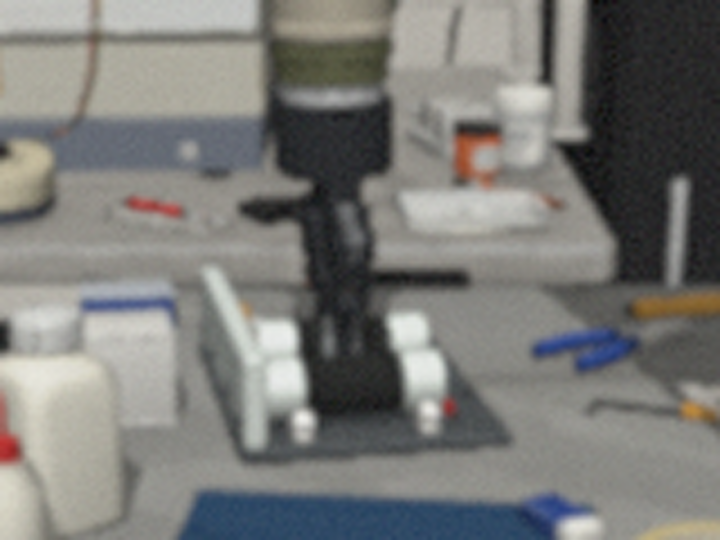

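```bash
python3 -m jog '[[0,0,-0.004,0,0,0],[0,0,-0.004,0,0,0]]' | egrep 'tcp|force';for i in 1 2 3 ; do python3 -m jog '[[0,0.005,0,0,0,0],[0,0.01,0,0,0,0],[0,0.01,0,0,0,0]]' | egrep 'tcp|force'; done
```

```text
tcp_pos: [0.4412, -0.1947, 0.0241]
contact_force: [-6.1, -0.1, 0.2]
tcp_pos: [0.4414, -0.1946, 0.0239]
contact_force: [-12.4, -2.6, 5.8]
tcp_pos: [0.4415, -0.1946, 0.0238]
contact_force: [-17.7, -4.5, 10.6]
tcp_pos: [0.4416, -0.1945, 0.0238]
contact_force: [-23.4, -6.8, 13.9]
```

```bash
python3 -c "
from h import *
from rig import grab_frame
f=grab_frame('side');crop(f,250,170,305,210,12,'pics/s7.png');np.savez('/tmp/s7.npz',**f)
n=np.array([.979,.204]);t=np.array([-.204,.979])
for d in (0,-8):
  for lat in(-.205,-.2805):
    for s in(-55,55):
      for zz in (.036,.054):
        p=n*(.3985+(s+(d if lat<-.25 else 0))/1000)+t*lat
        print(d,lat,s,zz,((px(f,[*p,zz])-[250,170])*12).round())
"
```

```text
0 -0.205 -55 0.036 [556. 281.]
0 -0.205 -55 0.054 [558. 206.]
0 -0.205 55 0.036 [ 81. 312.]
0 -0.205 55 0.054 [ 80. 236.]
0 -0.2805 -55 0.036 [477. 181.]
0 -0.2805 -55 0.054 [478. 111.]
0 -0.2805 55 0.036 [ 33. 209.]
0 -0.2805 55 0.054 [ 32. 138.]
-8 -0.205 -55 0.036 [556. 281.]
-8 -0.205 -55 0.054 [558. 206.]
-8 -0.205 55 0.036 [ 81. 312.]
-8 -0.205 55 0.054 [ 80. 236.]
-8 -0.2805 -55 0.036 [509. 179.]
-8 -0.2805 -55 0.054 [510. 109.]
-8 -0.2805 55 0.036 [ 66. 207.]
-8 -0.2805 55 0.054 [ 65. 136.]
```

View pics/s7.png

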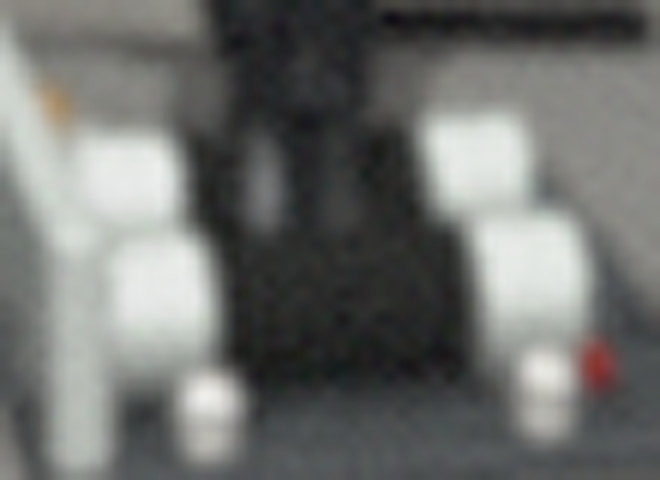

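```bash
python3 -m jog '[[0,-0.015,0,0,0,0],[0,-0.015,0,0,0,0],[0,-0.015,-0.01,0,0,0]]' 0.2|grep force;  python3 -m jog '[[0,-0.0,-0.1,0,0,0],[0,-0,-0.3,0,0,0],[0,0,-0.45,0,0,0],[0.5,-0.3,-0.6,0,0,0],[0.8,-0.3,-0.6,0,0,0],[1,-0.3,-0.6,0,0,0],[1,-0.3,-0.6,0,0,0],[1,-0.3,-0.6,0,0,0]]'; python3 -c "
from h import *
from rig import grab_frame
f=grab_frame('top');crop(f,250,160,350,245,7,'pics/t8.png');np.savez('/tmp/t8.npz',**f)
f=grab_frame('side');crop(f,230,150,330,220,7,'pics/s8.png');np.savez('/tmp/s8.npz',**f)"
```

```text
contact_force: [0.8, 0.4, -0.0]
t: 9.57
tcp_pos: [0.3492, -0.0134, 0.147]
orientation: [[-0.201, 0.98, 0.002], [0.98, 0.201, -0.0], [-0.001, 0.002, -1.0]]
contact_force: [1.6, 1.1, 0.1]
width: 0.0514
```

View pics/t8.png

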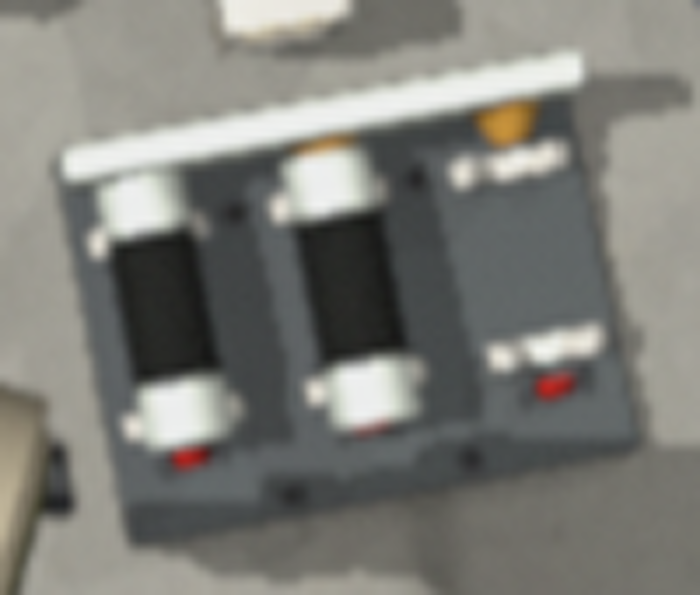

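View pics/s8.png

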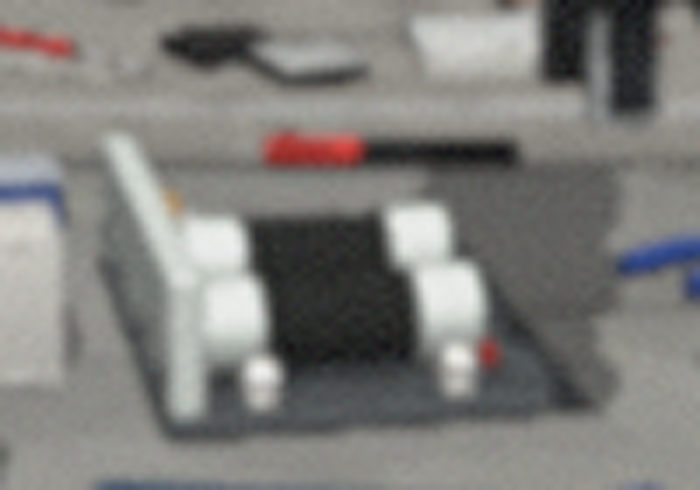

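The top view shows the lane 2 sleeve stopped short. Brass is still visible at (325,145) and its red catch at (370,428) is mostly covered, unlike lane 1. That makes it the square end, so this sleeve has to be turned.

```bash
cat >> h.py <<'E'
def bands(f,z=.036):
    im=f["img"].astype(int);m=(im.max(2)<62)&((im.max(2)-im.min(2))<25);m[:172]=0;m[240:]=0;m[:,:258]=0;m[:,345:]=0
    m=cv2.morphologyEx(m.astype(np.uint8),cv2.MORPH_OPEN,np.ones((3,3)))
    n,l,st,ce=cv2.connectedComponentsWithStats(m)
    a=np.array([.979,.204]);t=np.array([-.204,.979])
    for i in range(1,n):
        if 100<st[i,4]<500:
            p=ray(f,*ce[i],z)[:2];v=cv2.fitLine(np.argwhere(l==i)[:,::-1].astype(np.float32),2,0,.01,.01).ravel()
            print("band",st[i,4],"world",p.round(4),"along",(p@a).round(4),"lat",(p@t).round(4))
E
python3 -c "
from h import *
bands(load('/tmp/t8.npz'));bands(load('/tmp/top0.npz'))
plan(.4392,-.1945,.06,101.7)"
```

```text
band 247 world [ 0.4412 -0.1968] along 0.3918 lat -0.2826
band 247 world [ 0.4316 -0.1212] along 0.3978 lat -0.2067
band 245 world [ 0.4316 -0.1211] along 0.3978 lat -0.2066
t 9.67 row [-0.999, 0.26, 0.433, 0.0, -0.001, 0.004] w 0.0512 rows>= 5.4 F [-0.2 -1.6  0.1] q6 -0.47
```

```bash
python3 -m jog '[[-0.99,0.267,0.1,0,0,0],[-0.99,0.267,0.1,0,0,0],[-0.99,0.267,0.1,0,0,0],[-0.99,0.267,0.1,0,0,0],[-0.99,0.267,0.1,0,0,0],[-0.99,0.267,0.2,0,0,0],[-0.99,0.267,0.3,0,0,0],[-0.99,0.267,0.3,0,0,0]]'|grep -E "tcp|force"; python3 -c "
from h import *
plan(.4405,-.1947,.0245,101.7)"
```

```text
tcp_pos: [0.4404, -0.1977, 0.083]
contact_force: [-0.6, 0.5, -0.2]
t 10.33 row [0.013, 0.005, 0.293, -0.002, -0.002, -0.001] w 0.0512 rows>= 1.4 F [-0.6  0.5 -0.2] q6 -0.79
```

```bash
python3 -m jog '[[0.003,0.003,0.03,0,0,0],[0.003,0.003,0.03,0,0,0]]'|grep -E "tcp|force"; python3 -c "
from h import *
plan(.4405,-.1947,.0245,101.7)"
```

```text
tcp_pos: [0.4422, -0.1967, 0.0802]
contact_force: [1.1, -0.2, -0.0]
t 10.5 row [0.012, -0.006, 0.278, -0.0, -0.0, -0.0] w 0.0511 rows>= 1.3 F [ 1.1 -0.2 -0. ] q6 -0.79
```

```bash
python3 -m jog '[[0.01,-0.005,0.08,0,0,0],[0.01,-0.005,0.2,0,0,0],[0.01,-0.005,0.275,0,0,0],[0.01,-0.005,0.275,0,0,0],[0.01,-0.005,0.275,0,0,0]]'|grep -E "tcp|force"; python3 -m jog '[[0,0,0,0,0,0],[0,0,0,0,0,0],[0,0,0,0,0,0],[0,0,0,0,0,0]]' -1 40; python3 -m jog '[[0,-0.05,0,0,0,0],[0,-0.1,-0.05,0,0,0],[0,-0.1,-0.25,0,0,0],[0,-0.1,-0.45,0,0,0],[0,-0.1,-0.5,0,0,0],[0,-0.1,-0.5,0,0,0]]'
```

```text
tcp_pos: [0.4409, -0.1948, 0.026]
contact_force: [0.4, -0.6, 0.4]
t: 11.25
tcp_pos: [0.4416, -0.1947, 0.0272]
orientation: [[-0.203, 0.979, 0.002], [0.979, 0.203, 0.001], [0.0, 0.003, -1.0]]
contact_force: [-0.9, 4.1, 6.2]
width: 0.0349
t: 11.75
tcp_pos: [0.4239, -0.2012, 0.1298]
orientation: [[-0.202, 0.979, 0.008], [0.979, 0.202, -0.005], [-0.007, 0.006, -1.0]]
contact_force: [0.2, -0.2, -3.2]
width: 0.0347
```

```bash
python3 -m jog '[[0,0,0,0,0,1],[0,0,0,0,0,1],[0,0,0,0,0,1],[0,0,0,0,0,1],[0,0,0,0,0,1],[0,0,0,0,0,1],[0,0,0,0,0,1],[0,0,0,0,0,1]]'; python3 -m jog '[[0,0,0,0,0,1],[0,0,0,0,0,1],[0,0,0,0,0,1],[0,0,0,0,0,1],[0,0,0,0,0,1],[0,0,0,0,0,1],[0,0,0,0,0,1],[0,0,0,0,0,1]]'|grep tcp; python3 -m jog '[[0,0,0,0,0,0.7],[0,0,0,0,0,0.7],[0,0,0,0,0,0.7],[0,0,0,0,0,0.7],[0,0,0,0,0,0.7],[0,0,0,0,0,0.7],[0,0,0,0,0,0.7],[0,0,0,0,0,0.7]]'|grep tcp;  python3 -c "
from h import *
plan(.4264,-.1978,.04,-78.3)"
```

```text
t: 12.42
tcp_pos: [0.4202, -0.1985, 0.1236]
orientation: [[0.719, 0.695, -0.002], [0.695, -0.719, 0.002], [-0.001, -0.003, -1.0]]
contact_force: [-1.6, -0.9, -2.4]
width: 0.0349
tcp_pos: [0.4201, -0.1985, 0.1236]
tcp_pos: [0.4202, -0.1986, 0.1236]
t 13.75 row [0.008, -0.031, 0.418, 0.001, 0.001, 0.086] w 0.0346 rows>= 2.0 F [ 0.3 -0.6 -3. ] q6 2.19
```

```bash
python3 -m jog '[[0.008,-0.031,0,0,0,0.086],[0.008,-0.031,0.1,0,0,0.086],[0.008,-0.031,0.25,0,0,0.086],[0.008,-0.031,0.4,0,0,0.086],[0.008,-0.031,0.41,0,0,0.086],[0.008,-0.031,0.41,0,0,0.086]]'; python3 -c "
from h import *
plan(.4268,-.1976,.027,-78.3)"
```

```text
t: 14.25
tcp_pos: [0.4249, -0.1968, 0.0409]
orientation: [[0.209, -0.978, -0.006], [-0.978, -0.209, 0.004], [-0.005, 0.005, -1.0]]
contact_force: [0.1, 0.4, -2.8]
width: 0.0348
t 14.25 row [0.006, -0.009, 0.069, 0.003, 0.003, 0.004] w 0.0348 rows>= 0.3 F [ 0.1  0.4 -2.8] q6 2.33
```

```bash
python3 -m jog '[[0.006,-0.009,0.03,0,0,0.004],[0.006,-0.009,0.065,0,0,0.004],[0.006,-0.009,0.065,0,0,0.004],[0.006,-0.009,0.068,0,0,0.004]]'|grep -E 'tcp|force';python3 -m jog '[[0,0,0.003,0,0,0],[0,0,0.004,0,0,0]]' |grep -E 'tcp|force'; python3 -m jog '[[0,0,0.0,0,0,0],[0,0,0,0,0,0],[0,0,0,0,0,0]]' 0.2;python3 -c "
from h import *
plan(.4268,-.1976,.0255,-78.3)"
```

```text
tcp_pos: [0.4303, -0.1998, 0.0307]
contact_force: [-1.7, 1.6, -0.5]
tcp_pos: [0.4304, -0.1998, 0.0302]
contact_force: [-1.1, 2.0, 5.0]
t: 15.0
tcp_pos: [0.4302, -0.1999, 0.0295]
orientation: [[0.202, -0.979, 0.001], [-0.979, -0.202, -0.001], [0.001, -0.001, -1.0]]
contact_force: [0.3, -0.2, -0.8]
width: 0.051
t 15.0 row [-0.015, 0.014, 0.02, -0.001, -0.001, -0.0] w 0.051 rows>= 0.1 F [ 0.3 -0.2 -0.8] q6 2.33
```

```bash
python3 -c "
from h import *
from rig import grab_frame
f=grab_frame('side');crop(f,250,165,310,215,11,'pics/s9.png')"
```

```text
(no output)
```

View pics/s9.png

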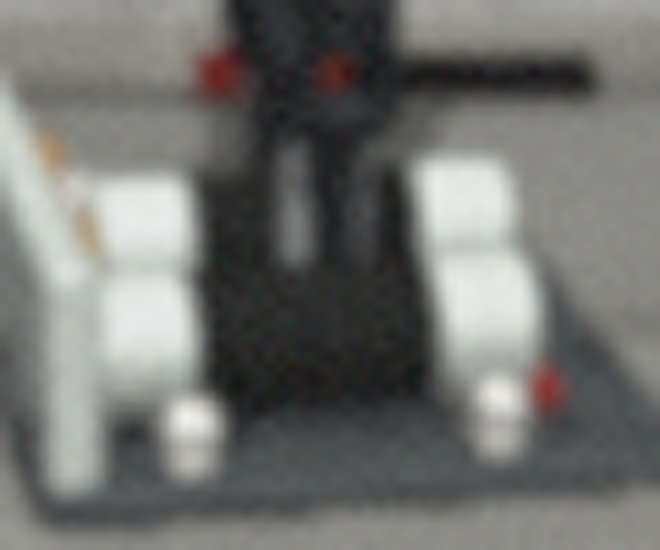

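```bash
python3 -m jog '[[-0.015,0,0.02,0,0,0],[-0.015,0,0.02,0,0,0],[-0.015,0,0.02,0,0,0]]' |grep -E 'tcp|force'; python3 -m jog '[[0,0,0,0,0,0],[0,0,0,0,0,0],[0,0,0,0,0,0],[0,0,0,0,0,0]]' -1 40|grep -E 'tcp|force|wid'
```

```text
tcp_pos: [0.4285, -0.1961, 0.0246]
contact_force: [-0.6, -0.1, 0.5]
tcp_pos: [0.4291, -0.1972, 0.0252]
contact_force: [-0.9, -2.3, 0.5]
width: 0.0346
```

```bash
for i in 1 2 3 ; do python3 -m jog '[[0,-0.008,0,0,0,0],[0,-0.016,0,0,0,0],[0,-0.016,0,0,0,0]]' | egrep 'tcp|force'; done
```

```text
tcp_pos: [0.4312, -0.1967, 0.0252]
contact_force: [-4.7, -5.1, 3.8]
tcp_pos: [0.4343, -0.196, 0.0252]
contact_force: [-3.8, -4.7, 4.2]
tcp_pos: [0.4374, -0.1954, 0.0252]
contact_force: [-4.8, -4.8, 4.0]
```

```bash
for i in 1 2 3 4; do python3 -m jog '[[0.001,-0.006,0,0,0,0],[0.001,-0.012,0,0,0,0],[0.001,-0.012,0,0,0,0]]' | egrep 'tcp|force'; done
```

```text
tcp_pos: [0.4393, -0.1951, 0.0252]
contact_force: [-5.8, -5.7, 5.1]
tcp_pos: [0.4412, -0.1947, 0.0251]
contact_force: [-6.4, -5.3, 6.0]
tcp_pos: [0.4423, -0.1944, 0.0251]
contact_force: [-11.1, -6.1, 9.0]
tcp_pos: [0.4423, -0.1944, 0.025]
contact_force: [-17.7, -8.3, 14.2]
```

```bash
python3 -m jog '[[0,0.01,0,0,0,0],[0,0.01,0,0,0,0],[0,0.01,0,0,0,0]]' 0.2|grep force;  python3 -m jog '[[0,0,-0.1,0,0,0],[0,0,-0.3,0,0,0],[0,0,-0.45,0,0,0],[-0.5,0.3,-0.6,0,0,0],[-0.8,0.3,-0.6,0,0,0],[-1,0.3,-0.6,0,0,0],[-1,0.3,-0.6,0,0,0],[-1,0.3,-0.6,0,0,0]]'; python3 -c "
from h import *
from rig import grab_frame
f=grab_frame('top');crop(f,250,160,350,245,7,'pics/t10.png');np.savez('/tmp/t10.npz',**f);bands(f)
f=grab_frame('side');crop(f,230,150,330,220,7,'pics/s10.png')"
```

```text
contact_force: [0.8, 0.2, 0.1]
t: 18.3
tcp_pos: [0.3477, -0.0126, 0.1448]
orientation: [[0.201, -0.98, 0.001], [-0.98, -0.201, 0.001], [-0.001, -0.001, -1.0]]
contact_force: [1.0, 0.7, 0.1]
width: 0.0513
band 251 world [ 0.4474 -0.1955] along 0.3981 lat -0.2827
band 246 world [ 0.4316 -0.1212] along 0.3978 lat -0.2067
```

View pics/t10.png

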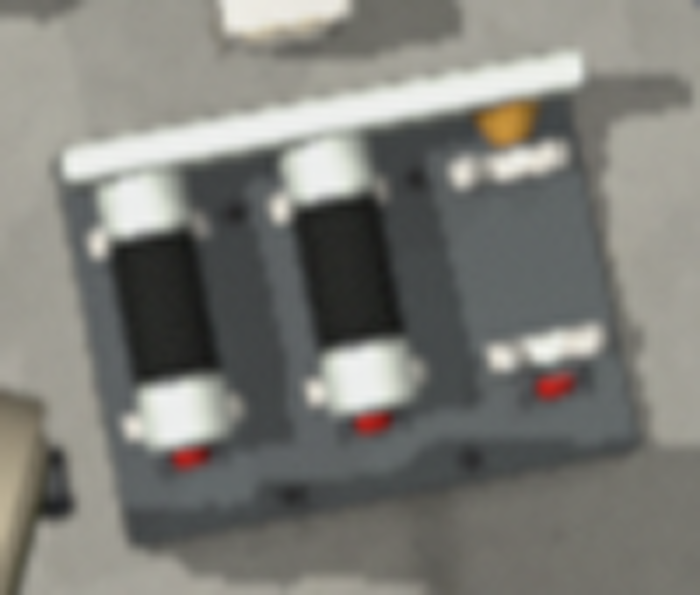

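View pics/s10.png

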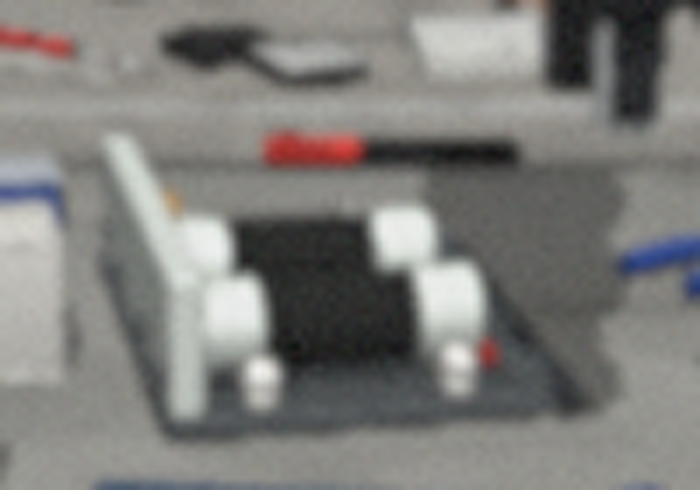

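The top view shows lane 2 home: its band is at along 0.3981 m against 0.3978 m for the parked one, red shows behind it at (372,422), and no brass is visible. Next is the second sleeve.

```bash
python3 -c "
from h import *
plan(.4445,.1835,.12,-29.4)"
```

```text
t 18.4 row [-0.839, -0.687, 0.125, -0.0, 0.002, -0.539] w 0.0511 rows>= 6.8 F [ 0.1 -1.1  0.3] q6 2.67
```

```bash
python3 -m jog '[[-0.84,-0.687,0.12,0,0,-0.539],[-0.84,-0.687,0.12,0,0,-0.539],[-0.84,-0.687,0.12,0,0,-0.539],[-0.84,-0.687,0.12,0,0,-0.539],[-0.84,-0.687,0.12,0,0,-0.539],[-0.84,-0.687,0.12,0,0,-0.539],[-0.84,-0.687,0.12,0,0,-0.539],[-0.84,-0.687,0.12,0,0,-0.539]]' 0.3 40|grep tcp; python3 -m jog '[[0,0,0,0,0,0],[0,0,0,0,0,0],[0,0,0,0,0,0]]'|grep tcp; python3 -c "
from h import *
plan(.4445,.1835,.007,-29.4)
from rig import grab_frame
f=grab_frame('side');crop(f,180,120,340,300,3.3,'pics/s11.png')"
```

```text
tcp_pos: [0.4496, 0.1794, 0.1199]
tcp_pos: [0.4491, 0.1776, 0.1207]
t 19.32 row [-0.035, -0.014, 0.568, -0.0, -0.0, -0.006] w 0.0553 rows>= 2.7 F [-0.5  0.6 -0.6] q6 2.3
```

View pics/s11.png

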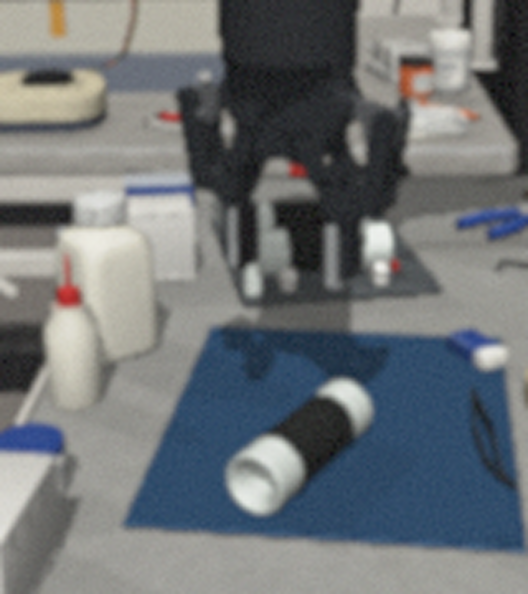

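```bash
python3 -m jog '[[-0.035,-0.014,0.1,0,0,-0.006],[-0.035,-0.014,0.2,0,0,-0.006],[-0.035,-0.014,0.3,0,0,-0.006],[-0.035,-0.014,0.3,0,0,-0.006],[-0.035,-0.014,0.3,0,0,-0.006]]'|grep tcp;python3 -c "
from h import *
plan(.4445,.1835,.0075,-29.4)"
```

```text
tcp_pos: [0.4434, 0.1834, 0.0602]
t 19.78 row [0.005, -0.004, 0.263, 0.001, 0.001, 0.0] w 0.0553 rows>= 1.3 F [ 0.4 -0.6  0.2] q6 2.31
```

```bash
python3 -m jog '[[0.002,0,0.1,0,0,0],[0.002,0,0.2,0,0,0],[0.002,0,0.26,0,0,0],[0.002,0,0.26,0,0,0],[0.002,0,0.26,0,0,0]]'|grep -E "tcp|force"; python3 -m jog '[[0,0,0,0,0,0],[0,0,0,0,0,0],[0,0,0,0,0,0],[0,0,0,0,0,0]]' -1 40; python3 -m jog '[[0,0,-0.1,0,0,0],[0,0,-0.3,0,0,0],[0,0,-0.5,0,0,0],[0,0,-0.6,0,0,0],[0,0,-0.6,0,0,0],[0,0,-0.6,0,0,0]]'; python3 -c "
from h import *
plan(.4419,-.2722,.12,-78.3)"
```

```text
tcp_pos: [0.4453, 0.1837, 0.0094]
contact_force: [-0.1, -0.7, -0.6]
t: 20.53
tcp_pos: [0.4459, 0.1842, 0.0104]
orientation: [[0.872, -0.489, 0.003], [-0.489, -0.872, 0.001], [0.002, -0.002, -1.0]]
contact_force: [-1.8, 0.3, 4.5]
width: 0.0348
t: 21.03
tcp_pos: [0.446, 0.1841, 0.1304]
orientation: [[0.872, -0.489, 0.004], [-0.489, -0.872, 0.001], [0.003, -0.003, -1.0]]
contact_force: [-0.3, 1.0, -3.3]
width: 0.0348
t 21.03 row [1.098, 2.0, 0.049, -0.003, -0.001, 0.545] w 0.0348 rows>= 10.9 F [-0.3  1.  -3.3] q6 2.31
```

```bash
python3 -m jog '[[0.55,1,0.02,0,0,0.27],[0.55,1,0.02,0,0,0.27],[0.55,1,0.02,0,0,0.27],[0.55,1,0.02,0,0,0.27],[0.55,1,0.02,0,0,0.27],[0.55,1,0.02,0,0,0.27],[0.55,1,0.02,0,0,0.27]]'|grep tcp; python3 -c "
from h import *
plan(.4424,-.2725,.12,-78.3)"
```

```text
tcp_pos: [0.4418, -0.0481, 0.1227]
t 21.62 row [0.909, 0.658, 0.014, 0.002, 0.0, 0.271] w 0.035 rows>= 5.4 F [ 0.2 -0.9 -2.6] q6 2.22
```

```bash
python3 -m jog '[[0.909,0.658,0.02,0,0,0.271],[0.909,0.658,0.02,0,0,0.271],[0.909,0.658,0.02,0,0,0.271],[0.909,0.658,0.02,0,0,0.271],[0.909,0.658,0.02,0,0,0.271],[0.909,0.658,0.02,0,0,0.271],[0.909,0.658,0.02,0,0,0.271],[0.909,0.658,0.02,0,0,0.271]]'|grep tcp; python3 -m jog '[[0,0,0.1,0,0,0],[0,0,0.2,0,0,0],[0,0,0.2,0,0,0],[0,0,0.2,0,0,0]]'|grep tcp;python3 -c "
from h import *
plan(.4424,-.2725,.04,-78.3)
from rig import grab_frame
f=grab_frame('side');crop(f,220,120,340,220,6,'pics/s12.png')
n=np.array([.979,.204]);from rig import arm;print(arm.sense()['tcp_pos'][:2]@n)"
```

```text
tcp_pos: [0.4438, -0.2684, 0.1186]
tcp_pos: [0.4435, -0.266, 0.0791]
t 22.62 row [0.031, 0.012, 0.195, 0.002, 0.003, 0.005] w 0.0347 rows>= 1.0 F [ 0.1  0.1 -1.9] q6 2.23
0.3807265381644524
```

View pics/s12.png

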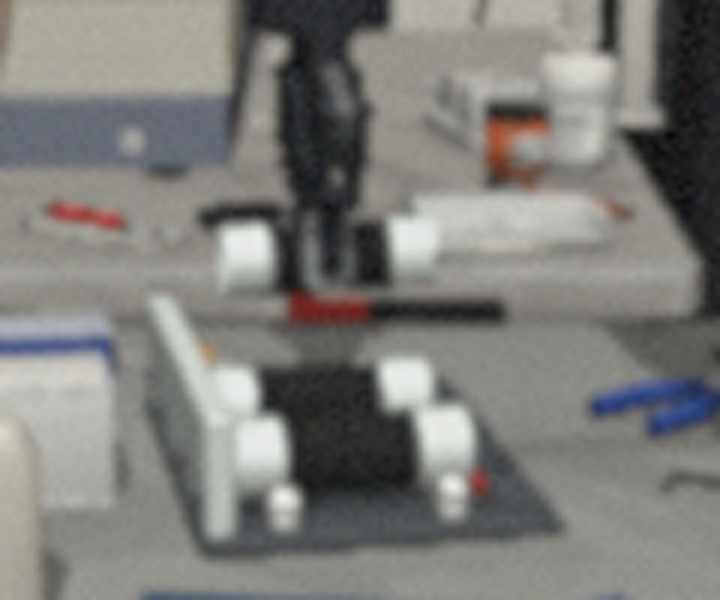

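```bash
python3 -m jog '[[0.031,0.012,0.0,0.002,0.003,0.005],[0.031,0.012,0.1,0.002,0.003,0.005],[0.031,0.012,0.2,0.002,0.003,0.005],[0.031,0.012,0.2,0.002,0.003,0.005],[0.031,0.012,0.2,0.002,0.003,0.005]]'|grep -E 'tcp|force';python3 -c "
from h import *
plan(.4424,-.2725,.028,-78.3)"
```

```text
tcp_pos: [0.4435, -0.2752, 0.0408]
contact_force: [-0.6, 0.6, -2.3]
t 23.08 row [-0.015, 0.003, 0.064, -0.002, -0.002, -0.001] w 0.0348 rows>= 0.3 F [-0.6  0.6 -2.3] q6 2.23
```

```bash
python3 -m jog '[[-0.008,0.003,0,0,0,0],[-0.008,0.003,0.03,0,0,0],[-0.008,0.003,0.06,0,0,0],[-0.008,0.003,0.06,0,0,0]]'|grep -E 'tcp|force';for i in 1 2; do python3 -m jog '[[0,0,0.005,0,0,0],[0,0,0.008,0,0,0]]'|grep -E 'tcp|force';done
```

```text
tcp_pos: [0.443, -0.274, 0.0281]
contact_force: [-0.1, 0.1, -1.9]
tcp_pos: [0.443, -0.274, 0.0272]
contact_force: [-2.5, 1.5, 6.4]
tcp_pos: [0.443, -0.2741, 0.0271]
contact_force: [-5.2, 5.4, 18.9]
```

```bash
python3 -m jog '[[0,0,0,0,0,0],[0,0,0,0,0,0],[-0.009,0,0,0,0,0],[-0.009,0,0.003,0,0,0],[-0.009,0,0.003,0,0,0]]' 0.2|grep -E 'tcp|force'; python3 -m jog '[[0,0,0,0,0,0],[0,0,0,0,0,0],[0,0,0,0,0,0],[0,0,0,0,0,0]]' -1 40|grep -E 'tcp|force|wid'
```

```text
tcp_pos: [0.4426, -0.2722, 0.0245]
contact_force: [-0.3, -0.9, -0.4]
tcp_pos: [0.4427, -0.2722, 0.0248]
contact_force: [-0.2, 1.4, 2.3]
width: 0.035
```

```bash
for i in 1 2 3 ; do python3 -m jog '[[0,-0.01,0,0,0,0],[0,-0.02,0,0,0,0],[0,-0.02,0,0,0,0]]' | egrep 'tcp|force'; done;  for i in 1 2 3 4; do python3 -m jog '[[0,-0.006,0,0,0,0],[0,-0.012,0,0,0,0],[0,-0.012,0,0,0,0]]' | egrep 'tcp|force'; done
```

```text
tcp_pos: [0.4448, -0.2717, 0.0247]
contact_force: [-8.2, -0.6, 6.8]
tcp_pos: [0.4485, -0.2709, 0.0247]
contact_force: [-8.2, -1.6, 6.4]
tcp_pos: [0.4525, -0.2701, 0.0247]
contact_force: [-8.1, -1.8, 6.5]
tcp_pos: [0.4546, -0.2696, 0.0247]
contact_force: [-7.4, -2.3, 5.2]
tcp_pos: [0.4569, -0.2692, 0.0247]
contact_force: [-7.8, -1.4, 7.0]
tcp_pos: [0.4592, -0.2686, 0.0247]
contact_force: [-7.9, -2.4, 6.5]
tcp_pos: [0.4617, -0.2681, 0.0246]
contact_force: [-6.9, -0.6, 6.5]
```

```bash
for i in 1 2 3; do python3 -m jog '[[0,-0.006,0,0,0,0],[0,-0.012,0,0,0,0],[0,-0.012,0,0,0,0]]' | egrep 'tcp|force'; done
```

```text
tcp_pos: [0.4639, -0.2677, 0.0247]
contact_force: [-8.9, -1.6, 5.5]
tcp_pos: [0.4642, -0.2676, 0.0246]
contact_force: [-14.5, -3.7, 10.0]
tcp_pos: [0.4643, -0.2676, 0.0246]
contact_force: [-21.0, -6.3, 14.4]
```

Firm stop about 22 mm along. I'll release, move clear and look.

```bash
python3 -m jog '[[0,0.01,0,0,0,0],[0,0.01,0,0,0,0],[0,0.01,0,0,0,0]]' 0.2|grep force;  python3 -m jog '[[0,0,-0.1,0,0,0],[0,0,-0.3,0,0,0],[0,0,-0.5,0,0,0],[-0.5,0.3,-0.7,0,0,0],[-0.9,0.4,-0.7,0,0,0],[-1,0.4,-0.7,0,0,0],[-1,0.4,-0.7,0,0,0],[-1,0.4,-0.7,0,0,0]]'|grep tcp;python3 -m jog '[[-0.6,0,0,0,0,0],[-0.6,0,0,0,0,0],[-0.6,0,0,0,0,0],[-0.6,0,0,0,0,0],[-0.6,0,0,0,0,0],[-0.6,0,0,0,0,0]]'; python3 -c "
from h import *
from rig import grab_frame
f=grab_frame('top');crop(f,250,160,350,245,7,'pics/t13.png');np.savez('/tmp/t13.npz',**f);bands(f)
f=grab_frame('side');crop(f,230,150,330,220,7,'pics/s13.png')"
```

```text
contact_force: [-0.0, 0.1, -0.6]
tcp_pos: [0.3553, -0.0954, 0.1622]
t: 28.42
tcp_pos: [0.3326, 0.0211, 0.1617]
orientation: [[0.203, -0.979, 0.006], [-0.979, -0.203, -0.004], [0.005, -0.005, -1.0]]
contact_force: [1.1, -0.4, -0.5]
width: 0.051
band 252 world [ 0.4626 -0.27  ] along 0.3978 lat -0.3587
band 250 world [ 0.4473 -0.1956] along 0.398 lat -0.2827
band 247 world [ 0.4316 -0.1212] along 0.3978 lat -0.2067
```

View pics/t13.png

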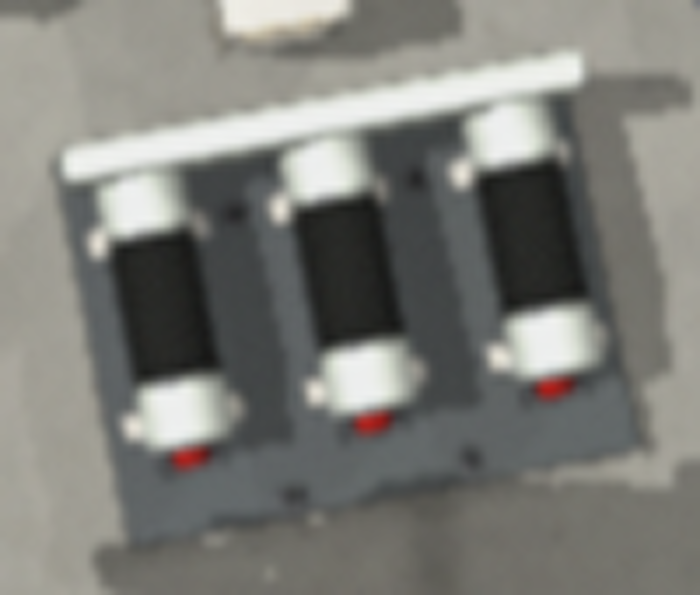

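View pics/s13.png

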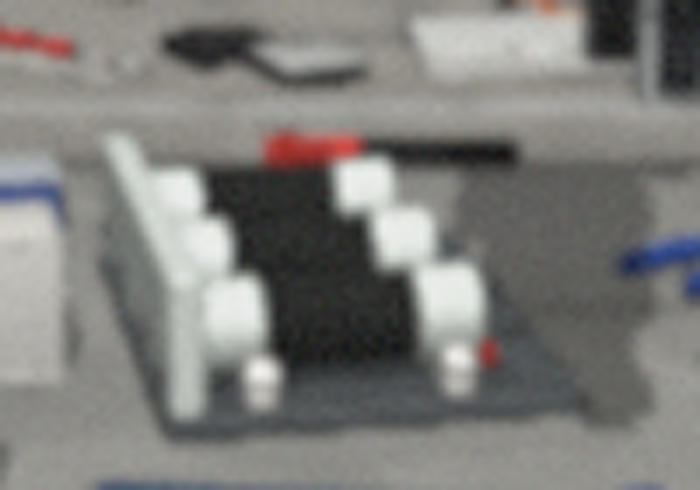

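The top view shows all three sleeves at the same depth (along 0.3978, 0.3980 and 0.3978 m), with red catches visible behind each at (188,458), (372,422) and (555,388).

```bash
python3 -c "
from rig import order
print(order.hand_in())"
```

```text
the job is handed in; nothing more can be done
None
```

Both sleeves are in the cradle and, by my last checks, fully home alongside the parked one. I handed the job in at about 28.5 s.

- **Lane 2:** The first sleeve stopped short with its square end on the cone. The picture agreed: brass was showing, the catch was mostly covered, and it lay about 6 mm behind the parked sleeve. I turned it end for end, and it then went home.
- **Lane 3:** The second sleeve went straight on, sliding about 22 mm to a firm stop, so it did not need turning.

**Last checks from the top view**
- **Depth:** The band centres lie at 0.3978, 0.3980 and 0.3978 m along the lanes, so all three are level with the parked sleeve to within 1 mm.
- **Spacing:** The sleeves are 76 mm apart.
- **Catches:** A red catch shows fully behind each sleeve. I only saw the catches; I did not measure how far up they are.
- **Robot and bystanders:** The gripper is open and clear. The arm was never moved near the bottle, the oiler or the magazine, but I did not re-measure where they stand at the end.

**What disagreed:** In lane 2, the gripper position at the final stop read about 5 mm short of home, while the camera showed the sleeve home. I put this down to the sleeve sitting off-centre in the grip and went with the camera.

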